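# Sweep the loose steel parts into the parts pen

## Robot

A 6-joint arm with a two-finger parallel gripper is mounted at the origin on a cart in front of the work surface, level with it; the furniture and walls round the work are solid. World frame = base frame: x ahead of the robot, y to its left, z up, the work surface at z = 0. Lengths are in mm, angles in rad, forces in N, time in s.
With the tool pointing down it reaches from about 275 to 1000 mm from the base axis. Payload 8.4 kg.
Tool frame: the origin (TCP) lies midway between the tips of the shut fingers; the grasp point (between the pads) lies 19 mm behind it; z points along the fingers, y is the line along which they close (so a half turn about z gives the same grasp; the last joint's range is limited). The gripper opens to 85 mm and grips with 20 to 120 N. Pads are 22 mm wide; open, the fingers measure 114 mm over their backs; the gripper's body (76 mm by 85 mm) begins 54 mm behind the grasp point. The pads swing forward as they close: fully open they stand 13 mm farther back than shut.
Start: joints at [-1.337, 0.353, 1.633, -0, 1.155, -0.002], TCP at [146.011, -607.708, 231.281] pointing down, gripper open.
Joint ranges: [-2.63, 2.63], [-0.92, 2.1], [0.06, 2.66], [-1.3, 4.44], [0, 2.69], [-3.02, 3.02]. Speed limits (rad/s): [2.22, 2.22, 2.79, 3.14, 3.14, 3.14].

## Interface

Orientations are given as [roll, pitch, yaw] about the fixed x, y, z axes, in that order (R = Rz(yaw) Ry(pitch) Rx(roll)).
In Python, from rig import monitor, imaging, r gives the robot as it stands.
- The arm moves only by the tool drive_tool, never from a script. Its argument "plan" is a list of rows, each an object of numbers: "x", "y", "z": the shift along the tool's x, y, z in units of 50 mm (1.0 is 50 mm); "ax", "ay", "az": the turn, a rotation vector about the tool's x, y, z in units of 6 degrees (1.0 is 6 degrees); "hand": the finger opening in mm, from 0 to 85.4. In form: [{"x": .., "y": .., "z": .., "ax": .., "ay": .., "az": .., "hand": ..}, ...]. A call has 1 to 8 rows; each row is the pose to reach, as a shift and turn from the pose commanded when the call began, along the tool's axes at that moment; what a row does not reach only later rows make up. A row lasts 1/10 s, in which the tool goes at most 50 mm and 8.59 degrees, less where a joint would pass 70% of its speed; a pose out of reach is approached as far as the arm can. A call with a gripper value outside its range is refused whole. The fingers move at their own pace and stop on an object; "grip_force" is the grip in N (left out, the last holds). Time passes only in rows, so rows that repeat a pose let the fingers close. It gives the time, the measured TCP pose, the force, the opening and the grip force at its end, in the units of the state.
- monitor.sense(): the state, without advancing time (a new reading comes with each control period).
- imaging.grab_frame(name): name is "scene" or "side" or "wrist"; returns the picture (420x560x3 uint8, red, green, blue); there is no depth.
- imaging.camera_info(name): a dict with "mtx" (3x3 intrinsics, pixels), "R" (3x3) and "t" (3): a world point X has camera coordinates R X + t. Camera axes: x right, y down, z forward; pixel columns grow to the right and rows downward; lengths in mm; the calibration is good to about 2 mm. A picture is of the moment at which its call begins: read the wrist's pose just before it. camera_info takes no time and is no camera call; for the wrist camera it gives the pose at the moment of the call.
- r.sign_off(): hands the job in; it is judged then, once.
The state is a dict: "clock": time; "qpos": joint angles; "qvel": joint speeds; "joint_efforts": joint torques, N m; "eef_pos": TCP position; "tcp_rot": TCP orientation; "contact_force": force on the tool from outside, world axes, zero at the start; "wrist_torque": the same for the moment, N m; "opening": opening from 0.0 (shut) to 1.0 (fully open); "grasp_force": force on a finger pad.
Only numpy, scipy, OpenCV 4.12 (cv2) and the standard library are available. Lean on these libraries where they do the work, as an engineer would, in place of code of your own. Each camera call takes 0.05 s, during which the arm holds its last target. There are 200 camera calls.

## Task

With the fingers, sweep the three loose steel parts that lie in the middle of the table, in front of the pen's mouth - the big hex nut, the shaft collar and the die ring - across the table into the low grey three-sided parts pen on the left, until each lies flat and wholly inside it. Slide them along the table: do not pick any of them up or tip them over. Leave every other thing where it stands, also the similar odds and ends at the back of the table, and finish with the hand clear.

Things in the scene. Friction and masses are not known exactly. Their poses are not given: they have to be found in the camera images.
- pen: Grey three-sided fence of folded sheet steel, fixed to the table. No floor: the table is its floor. Walls 28 mm high, 4 mm thick. Inside 120 mm deep (its x from -60 to +60) by 220 mm wide (its y from -110 to +110). Back wall at x = +60; flat foot flanges 3 mm high reach 21 mm outside the walls. Origin: centre of the inside, at table level. Its +x points roughly along world +y, within 11 degrees.
- pen_mouth (a point): Middle of the pen's mouth, at table level, 60 mm from the pen's origin along its -x; axes as the pen's. The mouth is the whole 220 mm wide side, open, with no sill, facing roughly to the robot's right; the front ends of the side walls are rolled, 10 mm thick.
- hex_nut: Big dark hexagonal steel nut without a hole through it, lying flat: 46 mm across flats (along its own x), 53 mm across corners (y), 22 mm high, 0.18 kg. Origin: centre of its underside; z up.
- collar: Grey steel shaft collar, a thick ring lying flat: 42 mm outside diameter, 16 mm hole, 15 mm high, 0.12 kg. Origin: centre of its underside; z up.
- die_ring: Grey steel die ring, the larger thick ring, lying flat: 56 mm outside diameter, 20 mm hole, 18 mm high, 0.22 kg. Origin: centre of its underside; z up.
- offcut: Bystander, loose: bent strip of brass, 9 mm wide (its x), 42 mm long (its y), 14 mm high at its bent end. It lies between the steel parts, its length roughly along world y. Origin: centre of its underside.
- emery: Bystander, loose: wooden emery stick, 22 mm wide (its x), 160 mm long (its y), 8 mm high, beyond the steel parts as seen from the robot. Origin: centre of its underside.
- vee: Bystander, loose: steel vee block 44 x 48 mm, 34 mm high, to the right of the steel parts. Origin: centre of its underside.
- dapping: Bystander, loose: brass dapping block (a cube with round hollows), 48 mm each way, to the right of the steel parts. Origin: centre of its underside.
- cone: Bystander, loose: white nylon cone standing upright, 38 mm across its foot, 90 mm high, at the far side of the work. Origin: centre of its underside.
- bench_block: Bystander, loose: flat square bench block of plain steel, 62 x 62 mm, 20 mm high, at the near edge of the table, on the right. It is not one of the three parts. Origin: centre of its underside.
Mind the look-alikes: they are no part of the job. Leave any blue, turquoise or yellow look-alike of the collar alone.

How it is judged (in metres and radians):
At the end, for the whole second after the job is handed in: The hex nut, the shaft collar and the die ring all lie flat on the table and at rest inside the pen, each wholly behind the line of its mouth and between its walls (to within about 1 mm) (x of hex_nut in the frame of pen between -0.038 and 0.042 m and y of hex_nut in the frame of pen between -0.092 and 0.092 m and height (world z) of each of hex_nut, collar, die_ring below 0.004 m and angle between each of hex_nut, collar, die_ring's own z axis and vertical below 0.15 rad and linear speed of each of hex_nut, collar, die_ring below 0.01 m/s and x of collar in the frame of pen between -0.04 and 0.044 m and y of collar in the frame of pen between -0.094 and 0.094 m and x of die_ring in the frame of pen between -0.033 and 0.037 m and y of die_ring in the frame of pen between -0.087 and 0.087 m); the robot touches nothing.
It fails at once if the nut, collar or die ring is lifted off the table (height (world z) of any of hex_nut, collar, die_ring above 0.01 m).
It fails at once if the nut, collar or die ring is tipped over (angle between any of hex_nut, collar, die_ring's own z axis and vertical above 0.6 rad).
It fails at once if another thing is pushed more than 20 mm from where it stood (distance of any of offcut, emery, vee, dapping, cone, bench_block from where it was at the start of the episode above 0.02 m).
It fails at once if the cone is knocked over (angle between cone's own z axis and vertical above 0.5 rad).
It also fails if it takes over 67 s, if anything falls off the work surface, if the arm or the gripper's body presses on something with over 40 N, if the wrist force passes 120 N, or if a joint passes its speed limit or range.

## Working session

There is one attempt and no reset: what is moved stays moved. The work goes in short steps, Python scripts to look and compute and a tool call to move; the robot and the scene stay as the last step left them, time stands still between calls to the robot, and variables do not carry over. Pictures are saved under pics/ and viewed, at most 10 in all, crops included, and the job is handed in when it is done.

Besides the shell and the picture viewer there is one more tool, called after ">>>" by a JSON object that holds its "method" and its "body", one argument or row to a line. drive_tool: Moves the arm, as the interface text tells. Its arguments: {"type":"object","properties":{"plan":{"type":"array","items":{"type":"object","properties":{"x":{"type":"number"},"y":{"type":"number"},"z":{"type":"number"},"ax":{"type":"number"},"ay":{"type":"number"},"az":{"type":"number"},"hand":{"type":"number"}}}},"grip_force":{"type":"number"}},"required":["plan"]}

```bash
mkdir -p pics
python3 - <<'E'
from rig import monitor, imaging, r
import cv2,numpy as np
s=monitor.sense();print({k:np.round(v,3).tolist() for k,v in s.items()})
for n in("scene","side"):
    im=imaging.grab_frame(n);cv2.imwrite(f"pics/{n}0.png",im[:,:,::-1])
    c=imaging.camera_info(n);print(n,np.round(c["mtx"],1).tolist(),np.round(-c["R"].T@c["t"]).tolist(),np.round(c["R"],2).tolist())
E
```

```text
{'clock': 0.0, 'qpos': [-1.337, 0.354, 1.634, 0.0, 1.155, -0.002], 'qvel': [0.001, -0.0, 0.001, 0.002, -0.0, -0.001], 'joint_efforts': [0.001, -60.524, -34.206, -0.0, 0.009, 0.0], 'eef_pos': [145.903, -607.221, 230.536], 'tcp_rot': [-3.14, -0.0, 0.236], 'contact_force': [-0.072, 0.153, -0.55], 'wrist_torque': [0.028, 0.025, -0.031], 'grasp_force': 0.0, 'opening': 0.999}
scene [[483.8, 0.0, 283.2], [0.0, 483.8, 215.5], [0.0, 0.0, 1.0]] [32.0, 813.0, 812.0] [[-0.83, -0.55, -0.02], [-0.34, 0.54, -0.77], [0.44, -0.64, -0.63]]
side [[424.3, 0.0, 274.7], [0.0, 424.3, 215.7], [0.0, 0.0, 1.0]] [396.0, -695.0, 679.0] [[0.96, -0.27, 0.0], [-0.17, -0.64, -0.75], [0.2, 0.72, -0.66]]
```

View pics/scene0.png

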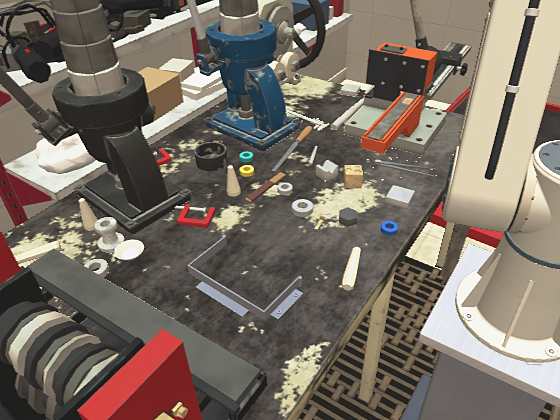

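View pics/side0.png

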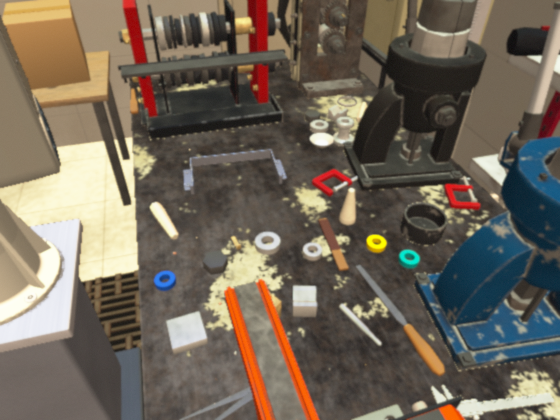

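Scene view: nut (348,216), die ring (302,207), collar (285,188), offcut (319,224), emery (265,187), vee (327,170), dapping (353,176), cone (233,180), pen around (245,275). The look-alikes are blue (389,228), yellow (247,171) and turquoise (246,156), plus grey rings at the far back left. The grey collar in front of the pen, beside the emery stick, fits the description. I'll confirm that in a crop and measure.

```bash
cat > h.py <<'E'
from rig import monitor, imaging, r
import cv2,numpy as np
def ray(n,u,v,z):
    c=imaging.camera_info(n);R,t=np.array(c["R"]),np.array(c["t"]).ravel();C=-R.T@t
    d=R.T@np.linalg.inv(c["mtx"])@np.array([u,v,1.]);return C+d*(z-C[2])/d[2]
def pix(n,X):
    c=imaging.camera_info(n);p=np.array(c["mtx"])@(np.array(c["R"])@np.array(X,float)+np.array(c["t"]).ravel());return p[:2]/p[2]
E
python3 - <<'E'
from h import *
P={"nut":(348,216,215,261,11),"die":(302,207,267,242,9),"collar":(285,188,312,251,8),"offcut":(319,224,236,242,5),"emery":(265,187,333,245,6),"vee":(327,170,305,301,17),"cone":(233,180,348,207,45)}
for k,(a,b,c,d,z) in P.items(): print(k,ray("scene",a,b,z).round()[:2],ray("side",c,d,z).round()[:2])
print('dap',ray("scene",353,176,24).round(), 'bench',ray("scene",400,194,10).round())
a=cv2.imread("pics/scene0.png")[140:330,170:420];b=cv2.imread("pics/side0.png")[140:330,140:390]
cv2.imwrite("pics/crop.png",np.vstack([cv2.resize(i[:, :],None,fx=3,fy=3,interpolation=cv2.INTER_CUBIC)[:570] for i in (a,)]))
cv2.imwrite("pics/crop2.png",cv2.resize(b,None,fx=3,fy=3,interpolation=cv2.INTER_CUBIC))
E
```

```text
nut [438. -80.] [438. -77.]
die [561. -51.] [559. -49.]
collar [647. -99.] [ 647. -100.]
offcut [489. -19.] [493. -27.]
emery [699. -76.] [698. -93.]
vee [ 585. -228.] [ 587. -230.]
cone [760. -13.] [759. -23.]
dap [ 503. -232.   24.] bench [ 363. -241.   10.]
```

View pics/crop.png

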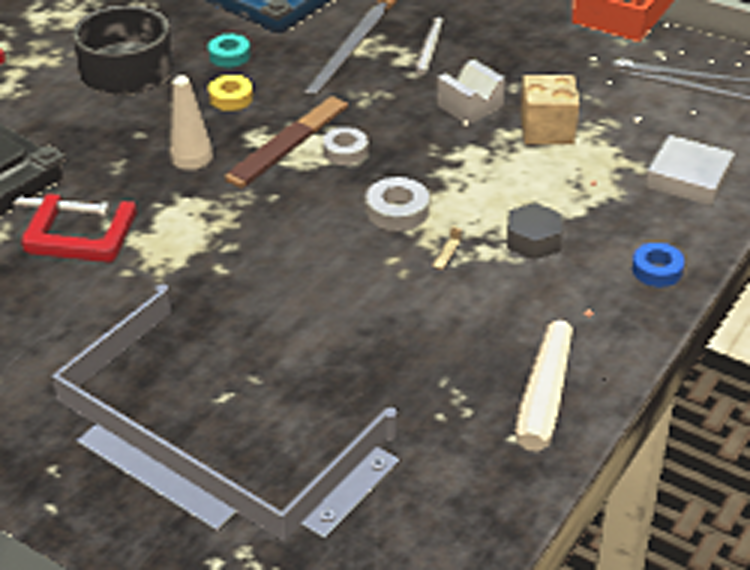

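View pics/crop2.png

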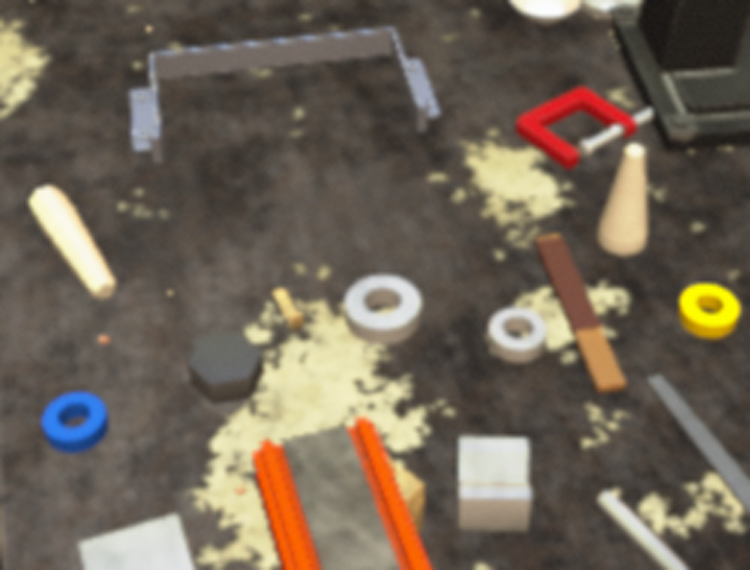

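The crops confirm it: the dark nut, grey die ring and small grey collar lie in front of the mouth. The offcut is between nut and die ring, and the emery is close beyond the collar. The blue, yellow and turquoise rings are look-alikes to leave alone.

Run:
```python
from h import *
sc=lambda u,v,z:ray("scene",170+u/3,140+v/3,z).round(1)[:2]
sd=lambda u,v,z:ray("side",140+u/3,140+v/3,z).round(1)[:2]
L=[("pen NF",(390,410),(155,133),28),("pen NB",(285,515),(151,55),28),("pen FB",(57,378),(393,30),28),("pen FF",(163,288),(424,103),28),
("nut",(536,221),(226,352),22),("die",(397,194),(384,300),18),("collar",(347,138),(518,328),15),
("emA",(234,180),(548,238),8),("emB",(337,100),(611,384),8),("offA",(457,234),(279,292),8),("offB",(440,265),(296,322),3),("conefoot",(192,163),(624,245),0),
("dowelA",(560,325),(103,292),10),("dowelB",(535,440),(42,195),10)]
for n,a,b,z in L: print(n,sc(*a,z),sd(*b,z))
```

```text
pen NF [421.3 182.8] [422.5 180.4]
pen NB [429.9 304.9] [433.5 297.9]
pen FB [651.7 290.4] [656.3 280.8]
pen FF [648.1 167.1] [652.3 162.5]
nut [435.8 -77.2] [439.5 -76.9]
die [559.1 -50. ] [560.2 -52.1]
collar [ 645.2 -100.4] [ 647.  -102.2]
emA [7.02e+02 6.00e-01] [704.7  -9.4]
emB [ 693.5 -156. ] [ 694.4 -164.1]
offA [492.4 -40.8] [488.8 -13.5]
offB [486.9  -2.7] [495.4 -42.7]
conefoot [757.6  -7.5] [763.6 -24.7]
dowelA [364.7  16.3] [361.6  18.9]
dowelB [324.3 136.5] [324.4 145.5]
```

```bash
cat >> h.py <<'E'
def to(x,y,z,yaw):
    s=monitor.sense();p=s["eef_pos"];w=s["tcp_rot"][2];c,n=np.cos(w),np.sin(w)
    d=np.array([x,y,z])-p;u=[c*d[0]+n*d[1],n*d[0]-c*d[1],-d[2]]
    print("units",np.round(np.array(u)/50,2),"az",round(-(yaw-np.degrees(w))/6,2))
E
python3 -c "
from h import *
to(431,-129,100,83.4)
print(ray('scene',389,228,5))"
```

```text
units [ 7.78 -7.97  2.61] az -11.65
[331.79793541 -99.54182842   5.        ]
```

>>> {"method": "drive_tool", "body": {
  "plan": [
    {"x": 0.7, "y": -0.7, "z": 0, "az": -1.4, "hand": 32},
    {"x": 1.4, "y": -1.4, "z": 0, "az": -2.8, "hand": 32},
    {"x": 2.1, "y": -2.1, "z": 0, "az": -4.2, "hand": 32},
    {"x": 2.8, "y": -2.8, "z": 0, "az": -5.6, "hand": 32},
    {"x": 3.5, "y": -3.5, "z": 0, "az": -7, "hand": 32},
    {"x": 4.2, "y": -4.2, "z": 0, "az": -8.4, "hand": 32},
    {"x": 4.9, "y": -4.9, "z": 0, "az": -9.8, "hand": 32},
    {"x": 5.6, "y": -5.6, "z": 0, "az": -11.2, "hand": 32}
  ]
}}

```text
invalid input
```

```bash
python3 -c "
from h import *
to(431,-129,40,83.4);s=monitor.sense();print(s['eef_pos'],s['tcp_rot'],s['opening'])"
```

```text
units [ 7.78 -7.97  3.81] az -11.65
[ 145.90482376 -607.27287211  230.62233855] [-3.14030234e+00  1.54542465e-05  2.35779626e-01] 0.997165656588098
```

>>> {"method": "drive_tool", "body": {
  "plan": [
    {"x": 0.7, "y": -0.7, "z": 0, "ax": 0, "ay": 0, "az": -1.4, "hand": 32},
    {"x": 1.4, "y": -1.4, "z": 0, "ax": 0, "ay": 0, "az": -2.8, "hand": 32},
    {"x": 2.1, "y": -2.1, "z": 0, "ax": 0, "ay": 0, "az": -4.2, "hand": 32},
    {"x": 2.8, "y": -2.8, "z": 0, "ax": 0, "ay": 0, "az": -5.6, "hand": 32},
    {"x": 3.5, "y": -3.5, "z": 0, "ax": 0, "ay": 0, "az": -7, "hand": 32},
    {"x": 4.2, "y": -4.2, "z": 0, "ax": 0, "ay": 0, "az": -8.4, "hand": 32},
    {"x": 4.9, "y": -4.9, "z": 0, "ax": 0, "ay": 0, "az": -9.8, "hand": 32},
    {"x": 5.6, "y": -5.6, "z": 0, "ax": 0, "ay": 0, "az": -11.2, "hand": 32}
  ]
}}

```text
clock: 0.9
eef_pos: [353.3, -268.2, 231.3]
tcp_rot: [3.141, 0.0, 1.414]
contact_force: [0.7, -1.0, -0.4]
opening: 0.376
grasp_force: 0.0
```

```bash
python3 -c "
from h import *
to(431,-129,40,83.4);s=monitor.sense();print(s['eef_pos'],s['tcp_rot'],s['opening'])"
```

```text
units [2.99 1.1  3.83] az -0.39
[ 353.31420608 -268.17527014  231.27867648] [3.14145980e+00 3.39625989e-05 1.41432759e+00] 0.3757394303035211
```

>>> {"method": "drive_tool", "body": {
  "plan": [
    {"x": 0.9, "y": 0.35, "z": 0.3, "ax": 0, "ay": 0, "az": -0.4, "hand": 32},
    {"x": 1.8, "y": 0.7, "z": 0.9, "ax": 0, "ay": 0, "az": -0.4, "hand": 32},
    {"x": 2.6, "y": 1.0, "z": 1.8, "ax": 0, "ay": 0, "az": -0.4, "hand": 32},
    {"x": 3.0, "y": 1.1, "z": 2.6, "ax": 0, "ay": 0, "az": -0.4, "hand": 32},
    {"x": 3.0, "y": 1.1, "z": 3.4, "ax": 0, "ay": 0, "az": -0.4, "hand": 32},
    {"x": 3.0, "y": 1.1, "z": 4.0, "ax": 0, "ay": 0, "az": -0.4, "hand": 32},
    {"x": 3.0, "y": 1.1, "z": 4.3, "ax": 0, "ay": 0, "az": -0.4, "hand": 32},
    {"x": 3.0, "y": 1.1, "z": 4.3, "ax": 0, "ay": 0, "az": -0.4, "hand": 32}
  ]
}}

```text
clock: 1.7
eef_pos: [429.5, -130.1, 14.1]
tcp_rot: [-3.137, -0.001, 1.451]
contact_force: [0.2, 0.1, 0.6]
opening: 0.375
grasp_force: 0.0
```

Run:
```python
from h import *
s=monitor.sense();print(s['eef_pos'],s['tcp_rot'],s['opening'],s['contact_force'])
im=imaging.grab_frame("side");cv2.imwrite("pics/s1.png",cv2.resize(im[150:330,120:370,::-1],None,fx=3,fy=3,interpolation=cv2.INTER_CUBIC))
```

```text
[ 429.47587772 -130.12378351   14.13668488] [-3.13673262e+00 -8.79702129e-04  1.45097204e+00] 0.37461735222645265 [0.22454572 0.11345286 0.61882963]
```

View pics/s1.png

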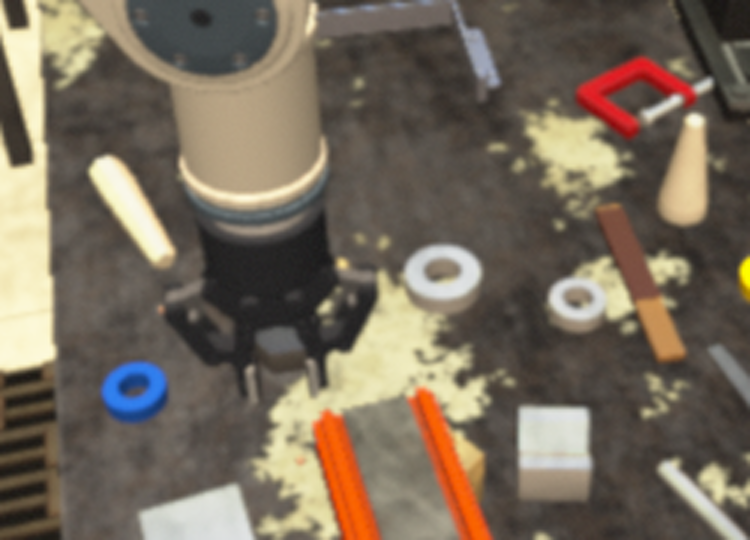

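The fingers stand behind the nut, at (252,395) and (317,390) in the crop, and the nut is centred between them. I'll lower and begin the push slowly.

>>> {"method": "drive_tool", "body": {
  "plan": [
    {"x": 0, "y": 0, "z": 0.1, "ax": 0, "ay": 0, "az": 0, "hand": 32},
    {"x": 0, "y": 0, "z": 0.2, "ax": 0, "ay": 0, "az": 0, "hand": 32},
    {"x": 0, "y": 0, "z": 0.2, "ax": 0, "ay": 0, "az": 0, "hand": 32}
  ]
}}

```text
clock: 2.05
eef_pos: [431.5, -131.1, 6.5]
tcp_rot: [3.141, 0.0, 1.45]
contact_force: [-0.5, 0.2, 0.5]
opening: 0.374
grasp_force: 0.0
```

Run:
```python
from h import *
s=monitor.sense();print(s['eef_pos'],s['tcp_rot'],s['contact_force'])
to(467,191,4,83.4)
```

```text
[ 431.54581507 -131.06838969    6.52620424] [3.14083600e+00 1.21026252e-04 1.45024730e+00] [-0.5419368   0.23412886  0.48779034]
units [ 6.48 -0.07  0.05] az -0.05
```

>>> {"method": "drive_tool", "body": {
  "plan": [
    {"x": 0.2, "y": 0, "z": 0.05, "ax": 0, "ay": 0, "az": 0, "hand": 32},
    {"x": 0.4, "y": 0, "z": 0.05, "ax": 0, "ay": 0, "az": 0, "hand": 32},
    {"x": 0.6, "y": 0, "z": 0.05, "ax": 0, "ay": 0, "az": 0, "hand": 32},
    {"x": 0.85, "y": 0, "z": 0.05, "ax": 0, "ay": 0, "az": 0, "hand": 32},
    {"x": 1.1, "y": 0, "z": 0.05, "ax": 0, "ay": 0, "az": 0, "hand": 32},
    {"x": 1.35, "y": 0, "z": 0.05, "ax": 0, "ay": 0, "az": 0, "hand": 32},
    {"x": 1.6, "y": 0, "z": 0.05, "ax": 0, "ay": 0, "az": 0, "hand": 32},
    {"x": 1.8, "y": 0, "z": 0.05, "ax": 0, "ay": 0, "az": 0, "hand": 32}
  ]
}}

```text
clock: 2.85
eef_pos: [442.3, -40.3, 3.8]
tcp_rot: [3.142, 0.0, 1.451]
contact_force: [0.5, -2.4, 0.6]
opening: 0.371
grasp_force: 1.0
```

Run:
```python
from h import *
s=monitor.sense();print(s['eef_pos'],s['tcp_rot'],s['contact_force'])
im=imaging.grab_frame("scene");cv2.imwrite("pics/s2.png",cv2.resize(im[140:330,170:420,::-1],None,fx=3,fy=3,interpolation=cv2.INTER_CUBIC))
```

```text
[442.26350106 -40.33446075   3.83784557] [3.14154627e+00 6.92246766e-06 1.45109453e+00] [ 0.47724804 -2.36617637  0.6178095 ]
```

View pics/s2.png

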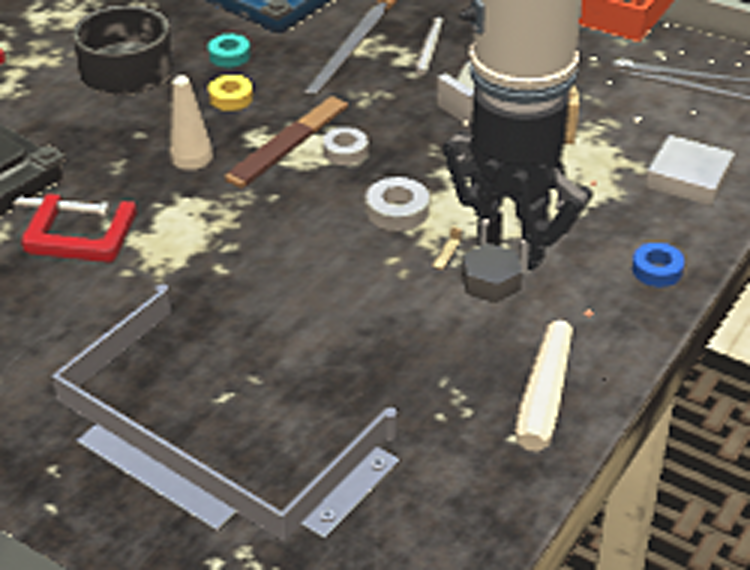

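The nut at (492,258) rides against both fingers and the offcut at (448,248) is untouched. I'll keep pushing.

>>> {"method": "drive_tool", "body": {
  "plan": [
    {"x": 0.3, "y": 0, "z": 0, "ax": 0, "ay": 0, "az": 0, "hand": 32},
    {"x": 0.6, "y": 0, "z": 0, "ax": 0, "ay": 0, "az": 0, "hand": 32},
    {"x": 0.9, "y": 0, "z": 0, "ax": 0, "ay": 0, "az": 0, "hand": 32},
    {"x": 1.2, "y": 0, "z": 0, "ax": 0, "ay": 0, "az": 0, "hand": 32},
    {"x": 1.5, "y": 0, "z": 0, "ax": 0, "ay": 0, "az": 0, "hand": 32},
    {"x": 1.8, "y": 0, "z": 0, "ax": 0, "ay": 0, "az": 0, "hand": 32},
    {"x": 2.1, "y": 0, "z": 0, "ax": 0, "ay": 0, "az": 0, "hand": 32},
    {"x": 2.3, "y": 0, "z": 0, "ax": 0, "ay": 0, "az": 0, "hand": 32}
  ]
}}

```text
clock: 3.7
eef_pos: [455.9, 73.5, 3.7]
tcp_rot: [-3.141, 0.0, 1.451]
contact_force: [0.3, -1.0, 0.6]
opening: 0.372
grasp_force: 0.6
```

```bash
cat >> h.py <<'E'
def dark(n="scene"):
    im=imaging.grab_frame(n);return im
E
python3 - <<'E'
from h import *
to(467,191,4,83.4)
im=imaging.grab_frame("scene");cv2.imwrite("pics/s3.png",cv2.resize(im[140:330,170:420,::-1],None,fx=3,fy=3,interpolation=cv2.INTER_CUBIC))
E
```

```text
units [ 2.36 -0.06 -0.01] az -0.04
```

View pics/s3.png

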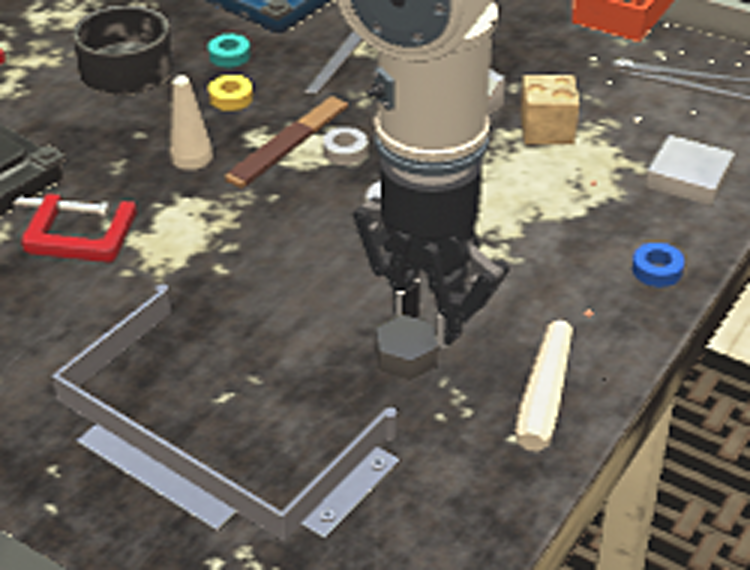

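The nut at (407,338) is centred on the fingers and heading well inside the near wall end at (390,410). I'll finish this push and decelerate.

>>> {"method": "drive_tool", "body": {
  "plan": [
    {"x": 0.3, "y": 0, "z": 0, "ax": 0, "ay": 0, "az": 0, "hand": 32},
    {"x": 0.6, "y": 0, "z": 0, "ax": 0, "ay": 0, "az": 0, "hand": 32},
    {"x": 0.95, "y": 0, "z": 0, "ax": 0, "ay": 0, "az": 0, "hand": 32},
    {"x": 1.3, "y": 0, "z": 0, "ax": 0, "ay": 0, "az": 0, "hand": 32},
    {"x": 1.65, "y": 0, "z": 0, "ax": 0, "ay": 0, "az": 0, "hand": 32},
    {"x": 1.95, "y": 0, "z": 0, "ax": 0, "ay": 0, "az": 0, "hand": 32},
    {"x": 2.2, "y": 0, "z": 0, "ax": 0, "ay": 0, "az": 0, "hand": 32},
    {"x": 2.4, "y": 0, "z": 0, "ax": 0, "ay": 0, "az": 0, "hand": 32}
  ]
}}

```text
clock: 4.55
eef_pos: [470.3, 192.5, 3.7]
tcp_rot: [-3.141, 0.0, 1.451]
contact_force: [-0.0, -0.6, -0.6]
opening: 0.38
grasp_force: 0.6
```

>>> {"method": "drive_tool", "body": {
  "plan": [
    {"x": 0, "y": 0, "z": 0, "ax": 0, "ay": 0, "az": 0, "hand": 32},
    {"x": -0.4, "y": 0, "z": 0, "ax": 0, "ay": 0, "az": 0, "hand": 32},
    {"x": -1.0, "y": 0, "z": -0.5, "ax": 0, "ay": 0, "az": 0, "hand": 32},
    {"x": -1.8, "y": 0, "z": -1.4, "ax": 0, "ay": 0, "az": 0, "hand": 32},
    {"x": -2.5, "y": 0, "z": -2.0, "ax": 0, "ay": 0, "az": 0, "hand": 32},
    {"x": -2.6, "y": 0, "z": -2.2, "ax": 0, "ay": 0, "az": 0, "hand": 32},
    {"x": -2.6, "y": 0, "z": -2.2, "ax": 0, "ay": 0, "az": 0, "hand": 32}
  ]
}}

```text
clock: 5.25
eef_pos: [455.8, 61.3, 115.8]
tcp_rot: [3.138, -0.001, 1.448]
contact_force: [-1.0, 0.1, -1.0]
opening: 0.377
grasp_force: 0.0
```

Run:
```python
from h import *
s=monitor.sense();print(s['eef_pos'],s['opening'])
# die: dir yaw 92.6, contact dist 34, start 56 behind (560,-51)
to(562.5,-109,104,92.6)
im=imaging.grab_frame("scene");cv2.imwrite("pics/s4.png",im[:,:,::-1])
hsv=im.astype(int);m=((hsv.max(2)<70)*255).astype('uint8')
```

```text
[455.83664498  61.2777603  115.77985208] 0.37667158391528777
units [-3.12  2.53  0.24] az -1.61
```

>>> {"method": "drive_tool", "body": {
  "plan": [
    {"x": -0.7, "y": 0.6, "z": 0, "ax": 0, "ay": 0, "az": -0.6, "hand": 32},
    {"x": -1.4, "y": 1.2, "z": 0, "ax": 0, "ay": 0, "az": -1.2, "hand": 32},
    {"x": -2.1, "y": 1.8, "z": 0, "ax": 0, "ay": 0, "az": -1.6, "hand": 32},
    {"x": -2.8, "y": 2.3, "z": 0, "ax": 0, "ay": 0, "az": -1.6, "hand": 32},
    {"x": -3.12, "y": 2.53, "z": 0.4, "ax": 0, "ay": 0, "az": -1.6, "hand": 32},
    {"x": -3.12, "y": 2.53, "z": 1.2, "ax": 0, "ay": 0, "az": -1.6, "hand": 32},
    {"x": -3.12, "y": 2.53, "z": 1.9, "ax": 0, "ay": 0, "az": -1.6, "hand": 32},
    {"x": -3.12, "y": 2.53, "z": 1.9, "ax": 0, "ay": 0, "az": -1.6, "hand": 32}
  ]
}}

```text
clock: 6.1
eef_pos: [557.4, -105.8, 13.0]
tcp_rot: [-3.132, -0.003, 1.618]
contact_force: [-0.2, -0.2, -0.3]
opening: 0.373
grasp_force: 0.0
```

Run:
```python
from h import *
s=monitor.sense();print(s['eef_pos'],s['tcp_rot'])
to(548,202,4,92.6)
im=imaging.grab_frame("scene");cv2.imwrite("pics/s5.png",cv2.resize(im[140:330,170:420,::-1],None,fx=3,fy=3,interpolation=cv2.INTER_CUBIC))
```

```text
[ 557.36613824 -105.81681974   13.04260466] [-3.13177891e+00 -2.57273319e-03  1.61844416e+00]
units [6.16 0.11 0.18] az 0.02
```

View pics/s5.png

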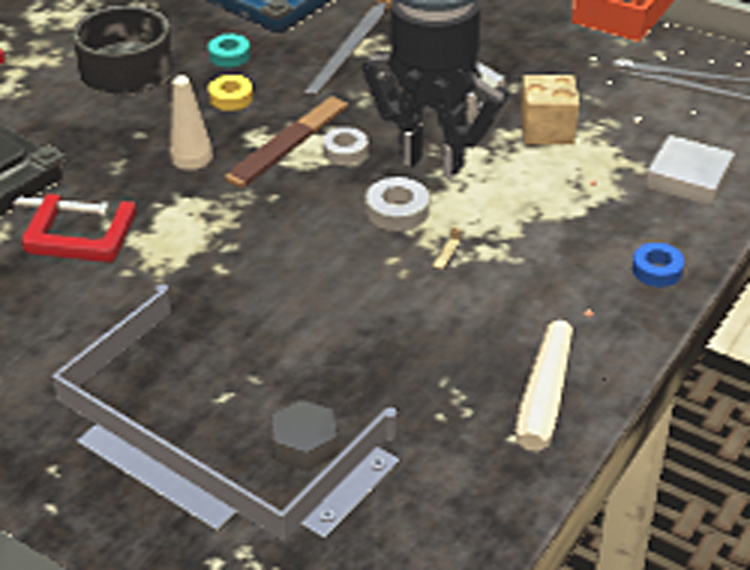

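The nut is in the pen at (304,427) and the fingers stand behind the die ring at (397,198).

>>> {"method": "drive_tool", "body": {
  "plan": [
    {"x": 0, "y": 0, "z": 0.1, "ax": 0, "ay": 0, "az": 0, "hand": 32},
    {"x": 0, "y": 0, "z": 0.25, "ax": 0, "ay": 0, "az": 0, "hand": 32},
    {"x": 0.2, "y": 0, "z": 0.3, "ax": 0, "ay": 0, "az": 0, "hand": 32},
    {"x": 0.4, "y": 0, "z": 0.3, "ax": 0, "ay": 0, "az": 0, "hand": 32},
    {"x": 0.6, "y": 0, "z": 0.3, "ax": 0, "ay": 0, "az": 0, "hand": 32},
    {"x": 0.8, "y": 0, "z": 0.3, "ax": 0, "ay": 0, "az": 0, "hand": 32},
    {"x": 1.05, "y": 0, "z": 0.3, "ax": 0, "ay": 0, "az": 0, "hand": 32},
    {"x": 1.3, "y": 0, "z": 0.3, "ax": 0, "ay": 0, "az": 0, "hand": 32}
  ]
}}

```text
clock: 6.95
eef_pos: [558.8, -41.4, 4.1]
tcp_rot: [3.141, 0.0, 1.618]
contact_force: [0.4, -2.7, 1.0]
opening: 0.373
grasp_force: 1.3
```

Run:
```python
from h import *
print("nut",ray("scene",170+304/3,140+427/3,22))
s=monitor.sense();print(s['eef_pos'],s['tcp_rot'])
to(548,202,4,92.6)
im=imaging.grab_frame("scene")
X=s['eef_pos']+34*np.array([np.cos(s['tcp_rot'][2]),np.sin(s['tcp_rot'][2]),0]);X[2]=18
u,v=pix("scene",X);print(u,v)
g=im.min(2);y0,x0=int(v)-25,int(u)-30
m=(g[y0:y0+50,x0:x0+60]>135).astype('uint8');n,l,st,c=cv2.connectedComponentsWithStats(m)
for i in range(1,n):
    if st[i,4]>40: print(st[i],c[i]+[x0,y0],ray("scene",*(c[i]+[x0,y0]),18))
```

```text
nut [468.45306766 226.34849697  22.        ]
[558.7804976  -41.41600155   4.13481019] [3.14086547e+00 2.29376074e-04 1.61827746e+00]
units [4.87 0.02 0.  ] az 0.02
294.35262013444697 213.4682525288719
[ 0  0 18  8 91] [272.67032967 191.35164835] [659.44309631 -56.96003164  18.        ]
[ 42   8  18  29 224] [316.97767857 210.58928571] [513.57413578 -49.01259629  18.        ]
[ 20  19  22  14 195] [294.66153846 213.92820513] [555.47515754  -6.28836776  18.        ]
```

The die ring sits in the finger notch and the nut is at pen (x≈-10, y≈70), within limits. I'll continue the die ring.

>>> {"method": "drive_tool", "body": {
  "plan": [
    {"x": 0.3, "y": 0, "z": 0, "ax": 0, "ay": 0, "az": 0, "hand": 32},
    {"x": 0.6, "y": 0, "z": 0, "ax": 0, "ay": 0, "az": 0, "hand": 32},
    {"x": 0.9, "y": 0, "z": 0, "ax": 0, "ay": 0, "az": 0, "hand": 32},
    {"x": 1.2, "y": 0, "z": 0, "ax": 0, "ay": 0, "az": 0, "hand": 32},
    {"x": 1.5, "y": 0, "z": 0, "ax": 0, "ay": 0, "az": 0, "hand": 32},
    {"x": 1.8, "y": 0, "z": 0, "ax": 0, "ay": 0, "az": 0, "hand": 32},
    {"x": 2.1, "y": 0, "z": 0, "ax": 0, "ay": 0, "az": 0, "hand": 32},
    {"x": 2.4, "y": 0, "z": 0, "ax": 0, "ay": 0, "az": 0, "hand": 32}
  ]
}}

```text
clock: 7.8
eef_pos: [552.7, 78.7, 3.8]
tcp_rot: [-3.141, 0.0, 1.618]
contact_force: [0.2, -2.5, 1.4]
opening: 0.376
grasp_force: 1.3
```

>>> {"method": "drive_tool", "body": {
  "plan": [
    {"x": 0.3, "y": 0, "z": 0, "ax": 0, "ay": 0, "az": 0, "hand": 32},
    {"x": 0.6, "y": 0, "z": 0, "ax": 0, "ay": 0, "az": 0, "hand": 32},
    {"x": 0.95, "y": 0, "z": 0, "ax": 0, "ay": 0, "az": 0, "hand": 32},
    {"x": 1.3, "y": 0, "z": 0, "ax": 0, "ay": 0, "az": 0, "hand": 32},
    {"x": 1.65, "y": 0, "z": 0, "ax": 0, "ay": 0, "az": 0, "hand": 32},
    {"x": 1.95, "y": 0, "z": 0, "ax": 0, "ay": 0, "az": 0, "hand": 32},
    {"x": 2.2, "y": 0, "z": 0, "ax": 0, "ay": 0, "az": 0, "hand": 32},
    {"x": 2.4, "y": 0, "z": 0, "ax": 0, "ay": 0, "az": 0, "hand": 32}
  ]
}}

```text
clock: 8.6
eef_pos: [547.0, 198.4, 3.7]
tcp_rot: [-3.141, 0.0, 1.619]
contact_force: [-0.1, -2.7, 1.3]
opening: 0.374
grasp_force: 1.3
```

>>> {"method": "drive_tool", "body": {
  "plan": [
    {"x": 0, "y": 0, "z": 0, "ax": 0, "ay": 0, "az": 0, "hand": 32},
    {"x": -0.4, "y": 0, "z": 0, "ax": 0, "ay": 0, "az": 0, "hand": 32},
    {"x": -1.0, "y": 0, "z": -0.5, "ax": 0, "ay": 0, "az": 0, "hand": 28},
    {"x": -1.8, "y": 0, "z": -1.4, "ax": 0, "ay": 0, "az": 0, "hand": 28},
    {"x": -2.5, "y": 0, "z": -2.0, "ax": 0, "ay": 0, "az": 0, "hand": 28},
    {"x": -2.6, "y": 0, "z": -2.2, "ax": 0, "ay": 0, "az": 0, "hand": 28},
    {"x": -2.6, "y": 0, "z": -2.2, "ax": 0, "ay": 0, "az": 0, "hand": 28}
  ]
}}

```text
clock: 9.3
eef_pos: [554.7, 66.2, 115.7]
tcp_rot: [3.138, -0.0, 1.615]
contact_force: [0.6, 1.2, 0.3]
opening: 0.331
grasp_force: 0.0
```

Run:
```python
from h import *
s=monitor.sense();print(s['eef_pos'],s['opening'])
# collar (646,-101), push yaw 98.9, start 48 behind
a=np.radians(98.9);p=np.array([646,-101])-50*np.array([np.cos(a),np.sin(a)]);print(p)
to(*p,114,98.9)
```

```text
[554.74824411  66.22210337 115.74947499] 0.3305969508576367
[ 653.73551931 -150.39799329]
units [-4.42  1.79  0.03] az -1.06
```

Run:
```python
from h import *
to(647,-146,114,96)
im=imaging.grab_frame("scene");cv2.imwrite("pics/s6.png",cv2.resize(im[140:330,170:420,::-1],None,fx=3,fy=3,interpolation=cv2.INTER_CUBIC))
```

```text
units [-4.32  1.65  0.03] az -0.58
```

View pics/s6.png

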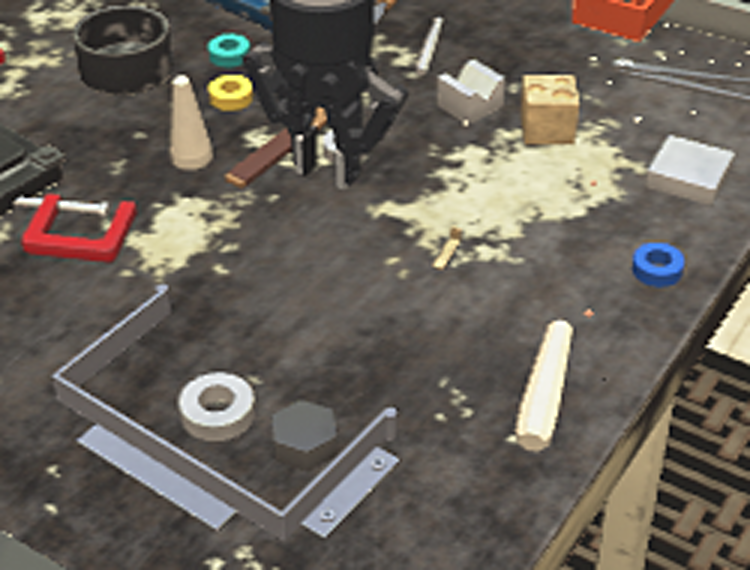

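The die ring is in the pen at (216,400) and the nut at (304,427). Next is the collar. Emery clearance is tight there, so I'll settle high before lowering.

>>> {"method": "drive_tool", "body": {
  "plan": [
    {"x": -0.8, "y": 0.35, "z": 0, "ax": 0, "ay": 0, "az": -0.3, "hand": 24},
    {"x": -1.6, "y": 0.7, "z": 0, "ax": 0, "ay": 0, "az": -0.6, "hand": 24},
    {"x": -2.4, "y": 1.0, "z": 0, "ax": 0, "ay": 0, "az": -0.6, "hand": 24},
    {"x": -3.2, "y": 1.3, "z": 0, "ax": 0, "ay": 0, "az": -0.6, "hand": 24},
    {"x": -4.0, "y": 1.55, "z": 0, "ax": 0, "ay": 0, "az": -0.6, "hand": 24},
    {"x": -4.3, "y": 1.65, "z": 0.3, "ax": 0, "ay": 0, "az": -0.6, "hand": 24},
    {"x": -4.3, "y": 1.65, "z": 1.0, "ax": 0, "ay": 0, "az": -0.6, "hand": 24},
    {"x": -4.3, "y": 1.65, "z": 1.4, "ax": 0, "ay": 0, "az": -0.6, "hand": 24}
  ]
}}

```text
clock: 10.15
eef_pos: [643.8, -141.9, 39.1]
tcp_rot: [-3.137, -0.002, 1.681]
contact_force: [-1.4, -0.5, -0.2]
opening: 0.283
grasp_force: 0.0
```

>>> {"method": "drive_tool", "body": {
  "plan": [
    {"x": 0, "y": 0, "z": 0, "ax": 0, "ay": 0, "az": 0, "hand": 24},
    {"x": 0, "y": 0, "z": 0, "ax": 0, "ay": 0, "az": 0, "hand": 24}
  ]
}}

```text
clock: 10.35
eef_pos: [645.1, -141.9, 42.3]
tcp_rot: [-3.139, -0.001, 1.682]
contact_force: [-0.2, 0.2, 0.2]
opening: 0.281
grasp_force: 0.0
```

Run:
```python
from h import *
s=monitor.sense();print(s['eef_pos'],s['tcp_rot'],s['opening'])
to(647,-146,4,96)
for n in("scene","side"):
    im=imaging.grab_frame(n);cv2.imwrite(f"pics/{n}7.png",im[:,:,::-1])
b=cv2.imread("pics/side7.png")[180:330,230:430];cv2.imwrite("pics/s7.png",cv2.resize(b,None,fx=3.5,fy=3.5,interpolation=cv2.INTER_CUBIC))
```

```text
[ 645.09373799 -141.86905676   42.25307342] [-3.13894247e+00 -1.20265827e-03  1.68197079e+00] 0.28059233311557996
units [-0.09  0.03  0.77] az 0.06
```

View pics/s7.png

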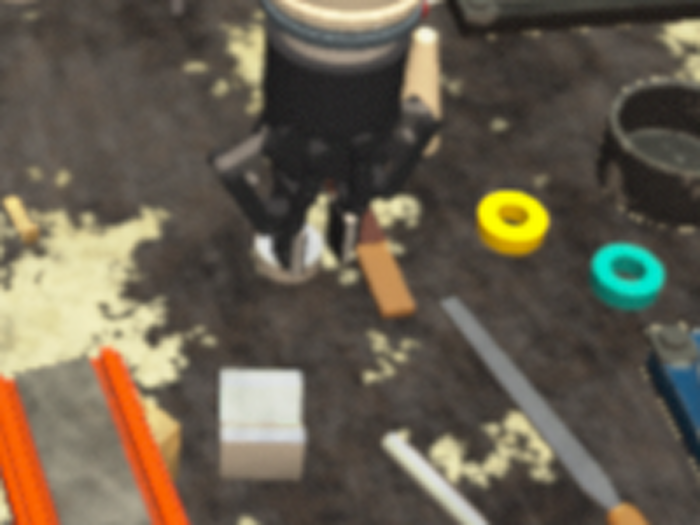

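The fingers are at (297,265) and (348,250), behind the collar, and the right one is clear of the emery edge at (368,285). I'll lower and push.

>>> {"method": "drive_tool", "body": {
  "plan": [
    {"x": -0.08, "y": 0, "z": 0.3, "ax": 0, "ay": 0, "az": 0, "hand": 24},
    {"x": -0.08, "y": 0, "z": 0.6, "ax": 0, "ay": 0, "az": 0, "hand": 24},
    {"x": -0.05, "y": 0, "z": 0.77, "ax": 0, "ay": 0, "az": 0, "hand": 24},
    {"x": 0.05, "y": 0, "z": 0.77, "ax": 0, "ay": 0, "az": 0, "hand": 24},
    {"x": 0.2, "y": 0, "z": 0.77, "ax": 0, "ay": 0, "az": 0, "hand": 24},
    {"x": 0.4, "y": 0, "z": 0.77, "ax": 0, "ay": 0, "az": 0, "hand": 24},
    {"x": 0.6, "y": 0, "z": 0.77, "ax": 0, "ay": 0, "az": 0, "hand": 24},
    {"x": 0.8, "y": 0, "z": 0.77, "ax": 0, "ay": 0, "az": 0, "hand": 24}
  ]
}}

```text
clock: 11.25
eef_pos: [641.7, -102.5, 5.7]
tcp_rot: [3.141, 0.0, 1.681]
contact_force: [1.2, 0.5, 0.2]
opening: 0.278
grasp_force: 0.3
```

```bash
cat >> h.py <<'E'
def find(h,d,thr=135):
    s=monitor.sense();w=s['tcp_rot'][2];im=imaging.grab_frame("scene")
    X=s['eef_pos']+d*np.array([np.cos(w),np.sin(w),0]);X[2]=h
    u,v=pix("scene",X);y0,x0=int(v)-22,int(u)-22
    print("tcp",s['eef_pos'],w,"expect",X)
    m=(im.min(2)[y0:y0+44,x0:x0+44]>thr).astype('uint8');n,l,st,c=cv2.connectedComponentsWithStats(m)
    for i in range(1,n):
        if st[i,4]>25: print(st[i],ray("scene",*(c[i]+[x0,y0]),h))
E
python3 - <<'E'
from h import *
find(15,28)
to(610,205,4,96)
E
```

```text
tcp [ 641.66671695 -102.54437695    5.72258506] 1.6812943014514308 expect [638.57906589 -74.71514032  15.        ]
[  3  16  27  12 164] [652.66549871 -67.27888255  15.        ]
[35 38  9  6 32] [556.57141274 -32.03889507  15.        ]
units [6.15 0.06 0.03] az 0.06
```

```bash
sed -i 's/m=(im.min(2)\[y0:y0+44,x0:x0+44\]>thr)/q=im[y0:y0+44,x0:x0+44].astype(int);m=((q.min(2)>thr)\&(q.max(2)-q.min(2)<22))/' h.py
python3 - <<'E'
from h import *
for t in(110,130,150): find(15,28,t)
E
```

```text
tcp [ 641.30731391 -101.15100443    5.58423962] 1.681728419778356 expect [638.20758196 -73.32311084  15.        ]
[14 19 16  9 88] [638.52942844 -69.89450788  15.        ]
tcp [ 641.36876462 -101.90770324    5.55221415] 1.6824053047680374 expect [638.25019709 -74.08191419  15.        ]
[15 19 15  9 81] [638.50824855 -70.18807785  15.        ]
tcp [ 641.53500757 -102.61910769    5.54150008] 1.682252545306495 expect [638.42069074 -74.79284257  15.        ]
[15 19 15  9 74] [638.45645421 -69.8918283   15.        ]
```

The collar at (638,-70) is seated in the notch. I'll continue.

>>> {"method": "drive_tool", "body": {
  "plan": [
    {"x": 0.25, "y": 0, "z": 0.02, "ax": 0, "ay": 0, "az": 0, "hand": 24},
    {"x": 0.5, "y": 0, "z": 0.02, "ax": 0, "ay": 0, "az": 0, "hand": 24},
    {"x": 0.8, "y": 0, "z": 0.02, "ax": 0, "ay": 0, "az": 0, "hand": 24},
    {"x": 1.1, "y": 0, "z": 0.02, "ax": 0, "ay": 0, "az": 0, "hand": 24},
    {"x": 1.4, "y": 0, "z": 0.02, "ax": 0, "ay": 0, "az": 0, "hand": 24},
    {"x": 1.7, "y": 0, "z": 0.02, "ax": 0, "ay": 0, "az": 0, "hand": 24},
    {"x": 2.0, "y": 0, "z": 0.02, "ax": 0, "ay": 0, "az": 0, "hand": 24},
    {"x": 2.3, "y": 0, "z": 0.02, "ax": 0, "ay": 0, "az": 0, "hand": 24}
  ]
}}

```text
clock: 12.25
eef_pos: [628.7, 12.0, 4.3]
tcp_rot: [3.142, 0.0, 1.681]
contact_force: [0.1, -2.0, 3.0]
opening: 0.284
grasp_force: 1.4
```

>>> {"method": "drive_tool", "body": {
  "plan": [
    {"x": 0.25, "y": 0, "z": 0, "ax": 0, "ay": 0, "az": 0, "hand": 24},
    {"x": 0.5, "y": 0, "z": 0, "ax": 0, "ay": 0, "az": 0, "hand": 24},
    {"x": 0.75, "y": 0, "z": 0, "ax": 0, "ay": 0, "az": 0, "hand": 24},
    {"x": 1.0, "y": 0, "z": 0, "ax": 0, "ay": 0, "az": 0, "hand": 24},
    {"x": 1.2, "y": 0, "z": 0, "ax": 0, "ay": 0, "az": 0, "hand": 24},
    {"x": 1.4, "y": 0, "z": 0, "ax": 0, "ay": 0, "az": 0, "hand": 24}
  ]
}}

```text
clock: 12.85
eef_pos: [621.0, 81.0, 4.2]
tcp_rot: [-3.141, 0.0, 1.681]
contact_force: [0.5, -2.4, 3.4]
opening: 0.282
grasp_force: 1.4
```

Run:
```python
from h import *
find(15,30,120)
to(607,202,4,96)
```

```text
tcp [620.99039807  81.02905649   4.2153155 ] 1.6810294674856379 expect [617.69009718 110.8469708   15.        ]
[ 15  17  17  12 114] [616.88554264 110.49650499  15.        ]
units [ 2.41 -0.01  0.  ] az 0.05
```

>>> {"method": "drive_tool", "body": {
  "plan": [
    {"x": 0.3, "y": 0, "z": -0.03, "ax": 0, "ay": 0, "az": 0, "hand": 24},
    {"x": 0.6, "y": 0, "z": -0.03, "ax": 0, "ay": 0, "az": 0, "hand": 24},
    {"x": 0.95, "y": 0, "z": -0.03, "ax": 0, "ay": 0, "az": 0, "hand": 24},
    {"x": 1.3, "y": 0, "z": -0.03, "ax": 0, "ay": 0, "az": 0, "hand": 24},
    {"x": 1.65, "y": 0, "z": -0.03, "ax": 0, "ay": 0, "az": 0, "hand": 24},
    {"x": 1.95, "y": 0, "z": -0.03, "ax": 0, "ay": 0, "az": 0, "hand": 24},
    {"x": 2.2, "y": 0, "z": -0.03, "ax": 0, "ay": 0, "az": 0, "hand": 24},
    {"x": 2.4, "y": 0, "z": -0.03, "ax": 0, "ay": 0, "az": 0, "hand": 24}
  ]
}}

```text
clock: 13.7
eef_pos: [607.8, 200.8, 5.7]
tcp_rot: [-3.142, 0.0, 1.682]
contact_force: [-0.7, -0.9, -1.0]
opening: 0.274
grasp_force: 0.3
```

>>> {"method": "drive_tool", "body": {
  "plan": [
    {"x": 0, "y": 0, "z": 0, "ax": 0, "ay": 0, "az": 0, "hand": 24},
    {"x": -0.4, "y": 0, "z": 0, "ax": 0, "ay": 0, "az": 0, "hand": 24},
    {"x": -1.0, "y": 0, "z": -0.5, "ax": 0, "ay": 0, "az": 0, "hand": 24},
    {"x": -1.8, "y": 0, "z": -1.4, "ax": 0, "ay": 0, "az": 0, "hand": 24},
    {"x": -2.5, "y": 0, "z": -2.2, "ax": 0, "ay": 0, "az": 0, "hand": 24},
    {"x": -3.2, "y": 0, "z": -2.8, "ax": 0, "ay": 0, "az": 0, "hand": 24},
    {"x": -3.6, "y": 0, "z": -3.0, "ax": 0, "ay": 0, "az": 0, "hand": 24},
    {"x": -3.6, "y": 0, "z": -3.0, "ax": 0, "ay": 0, "az": 0, "hand": 24}
  ]
}}

```text
clock: 14.5
eef_pos: [629.9, 16.9, 159.2]
tcp_rot: [3.136, 0.001, 1.677]
contact_force: [0.4, 0.3, 0.0]
opening: 0.287
grasp_force: 0.0
```

Run:
```python
from h import *
s=monitor.sense();print(s['eef_pos'],s['contact_force'])
im=imaging.grab_frame("scene").astype(int);cv2.imwrite("pics/s8.png",im[:,:,::-1])
o=np.array([539,232]);ex=np.array([.06,.998]);ey=np.array([-.998,.06])
def rep(n,u,v,h):
    X=ray("scene",u,v,h)[:2];print(n,X.round(1),"pen",((X-o)@ex).round(1),((X-o)@ey).round(1))
sat=im.max(2)-im.min(2)
for nme,X,h,f in(("die",(545,234),18,lambda q,s:(q.min(2)>120)&(s<22)),("collar",(604,232),15,lambda q,s:(q.min(2)>120)&(s<22)),("nut",(468,226),22,lambda q,s:0)):
    u,v=pix("scene",[*X,h]).astype(int)
    if nme=="nut": rep(nme,170+304/3,140+427/3,h); d=np.abs(im-cv2.imread("pics/s4.png")[:,:,::-1])[v-10:v+10,u-12:u+12].mean();print("nut change since s4",d);continue
    q=im[v-15:v+15,u-18:u+18];m=f(q,sat[v-15:v+15,u-18:u+18]).astype('uint8');n,l,st,c=cv2.connectedComponentsWithStats(m)
    for i in range(1,n):
        if st[i,4]>30: print(st[i]);rep(nme,c[i][0]+u-18,c[i][1]+v-15,h)
# bystanders: image change vs start
a=cv2.imread("pics/scene0.png")[:,:,::-1].astype(int);D=np.abs(im-a).mean(2)
for n,(u,v) in dict(offcut=(319,224),emeryA=(255,193),emeryB=(278,177),vee=(327,170),dap=(353,176),cone=(233,180),bench=(400,194)).items(): print(n,D[v-10:v+10,u-10:u+10].mean().round(1))
```

```text
[629.87852938  16.92043458 159.16870846] [0.36986996 0.251028   0.03914495]
[ 0  0  9 13 71]
die [592.8 227.8] pen -1.0 -53.9
[  6   7  26  19 278]
die [544.5 236. ] pen 4.3 -5.3
[ 10  10  18  13 143]
collar [603.3 231.7] pen 3.6 -64.2
[25 18 11 12 84]
collar [564.1 238. ] pen 7.5 -24.7
nut [468.5 226.3] pen -9.9 70.1
nut change since s4 0.5083333333333333
offcut 0.8
emeryA 0.5
emeryB 9.7
vee 0.4
dap 0.4
cone 0.5
bench 0.4[ WARN:0@0.246] global loadsave.cpp:1063 imwrite_ Unsupported depth image for selected encoder is fallbacked to CV_8U.
```

All three parts are well inside the pen, at pen coordinates (mm):
- nut (-10, 70)
- die ring (4, -5)
- collar (4, -64)

The bystanders are unchanged; the small difference near the emery is only the collar having left. The hand is clear at z = 159.

```bash
python3 -c "
from rig import r
print(r.sign_off())"
```

```text
the job is handed in; nothing more can be done
None
```

The hex nut, die ring and collar were swept flat into the pen, every bystander stayed where it stood in my last image check, and the job was handed in at about 14.5 s with the hand clear; the judge's verdict was not returned.

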